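Show the camera the underside of a pie depositor's nozzle with an inspection mirror

ROBOT

A 7-joint arm with a two-finger parallel gripper is mounted at the origin on the work surface. World frame = base frame: x ahead of the robot, y to its left, z up, the work surface at z = 0. Lengths are in mm, angles in rad, forces in N, time in s.
With the tool pointing down it reaches from about 425 to 825 mm from the base axis. Payload 3.6 kg.
Tool frame: the origin (TCP) lies on the centre line of the jaws, within the pads' length; the fingertips stand finger_overhang ahead of it and the grasp point (between the pads) lies 6 mm ahead of it (finger_overhang is the distance from the TCP to the fingertips, in mm); y points along the fingers, x is the direction in which the jaws open and shut, and the axes are right-handed (so a half turn about y gives the same grasp; the last joint's range is limited). The gripper opens to 93 mm and grips with 3 to 60 N. Pads are 15 mm wide; open, the fingers measure 128 mm over their backs; the gripper's body (75 mm by 188 mm) begins 65 mm behind the grasp point.
Start: joints at [1.26, 0.615, -0.013, 1.423, 0.008, 1.103, -0.04], TCP at [182.016, -623.966, 243.64] pointing down, gripper open.
Joint ranges: [-3.12, 3.12], [-0.3, 2.06], [-1.34, 1.32], [0.26, 2.42], [-1.36, 4.5], [0.01, 1.98], [-2.84, 2.84]. Speed limits (rad/s): [2.79, 2.79, 3.14, 3.14, 3.14, 3.14, 3.14].

INTERFACE

Orientations are given as a unit quaternion [x, y, z, w].
In Python, from cell import move_ptp, servo_line, goto_joints, let_go, clamp, sleep, solve_ik, read_state, capture, IKError, sign_off, finger_overhang gives the robot as it stands. Calls block until the motion is done:
- move_ptp(position, orientation): joint-space move of the TCP to a pose.
- servo_line(position, attitude=None, feed=150): straight line of the TCP; attitude=None keeps the orientation; feed is the mean speed in mm/s.
- goto_joints(angles): joint-space move.
- let_go() and clamp(f_grip=None): open the fingers fully, or close them until they stop; f_grip is the grip in N (None keeps the last).
- sleep(seconds).
- solve_ik(position, orientation): joint angles nearest the present ones, or None.
- read_state(): the state.
- capture(name): name is "scene" or "top" or "wrist"; returns a dict with "frame" (420x560x3 uint8, red, green, blue), "fx", "fy", "cx", "cy" (pixels), "cam_to_world" (4x4, takes a point from camera to world coordinates). Camera axes: x right, y down, z forward; pixel columns grow to the right and rows downward; lengths in mm; the calibration is good to about 2 mm. A picture is of the moment at which its call begins. There is no depth.
A pose or a line that the arm cannot do raises IKError and nothing moves.
- sign_off(): hands the job in, once; it reports no verdict.
The state is a dict: "time": time; "joint_pos": joint angles; "qd": joint speeds; "tau": joint torques, N m; "ee_pos": TCP position; "ee_rot": TCP orientation; "ft_force": force on the tool from outside, world axes, zero at the start; "ft_torque": the same for the moment, N m; "gripper_width": opening from 0.0 (shut) to 1.0 (fully open).
Only numpy, scipy, OpenCV 4.12 (cv2) and the standard library are available. Lean on these libraries where they do the work, as an engineer would, in place of code of your own. Each camera call takes 0.05 s, during which the arm holds its last target.

TASK

Pick up the inspection mirror by its yellow handle and hold it, glass up, on the camera's line of sight straight below the depositor's nozzle, angled so that the centre of the glass reflects the red dot under the nozzle straight into the inspection camera's lens. Do not bump the depositor or the camera, and leave the other things on the bench where they are. Finish while still holding the mirror steady by its handle at that angle: do not put it down or let go.

Things in the scene. Friction and masses are not known exactly. Their poses are not given: they have to be found in the camera images.
- mirror_face (a point): Centre of the glass of the loose inspection mirror: a round pale-blue mirror in a black disc 80 mm across and 6 mm thick, on a thin steel stem and a yellow handle; the whole is 235 mm long, 110 g. At the start it lies on the bench with the glass up, the glass 16 mm above the bench. z points straight out of the glass; x lies in the plane of the glass and points from the handle to the disc, so the handle runs along -x; y is across the handle.
- mirror_handle (a point): Centre of the mirror's yellow handle, a bar 110 mm long (along x), 18 mm wide (along y), 28 mm high (along z), same axes as mirror_face. It lies 140 mm from the centre of the glass along -x and 2 mm below the plane of the glass. Grip it across its 18 mm width.
- dot (a point): Centre of the underside of the red plug at the bottom of the depositor's nozzle, the red dot to be inspected: 24 mm across, facing straight down, 260 mm above the bench. The camera is focused on the point 130 mm straight below it (130 mm above the bench): the mirror's glass belongs there. The nozzle above it is 44 mm wide and its outlet pipe leaves it at 350 mm height.
- lens (a point): Front centre of the inspection camera's lens, 315 mm above the bench. x is level and points from the vertical line through the dot out to the camera, y is level and crosswise, z is up. The lens lies 320 mm from that line horizontally and looks down 30 degrees along a line that meets the point 130 mm straight below the dot, 370 mm away.
- depositor: Small piston depositor, fixed: white column 60 mm square on a 150 mm grey foot, steel hopper on top (124 mm wide, up to 455 mm high), and a steel pipe 38 mm thick at 350 mm height leading to the nozzle. Origin on the bench straight below the dot; the column stands 180 mm along its x and 60 mm along its -y; the foot is 30 mm high.
- camera: Blue inspection camera, 50 mm square housing 95 mm long, on a thin pole with a round foot 120 mm wide, fixed; up to about 375 mm high. Origin on the bench straight below the dot; its x points level to the camera, whose pole stands 375 mm out along x.
- palette_knife: Palette knife lying flat, about 235 long, dark wooden handle, steel blade; bystander, often near the mirror. Sizes in mm; origin at the centre of its underside.
- pastry_brush: Flat pastry brush lying flat, about 215 long, pale wooden handle, white bristle block; bystander, often near the mirror. Sizes in mm; origin at the centre of its underside.
- jar: Amber glass jar with a white lid, 70 wide, 110 high; bystander. Sizes in mm; origin at the centre of its underside.
- case0: Empty baked pie case on the bench, 76 wide, 36 high; bystander. Sizes in mm; origin at the centre of its underside.
- case1: Another such pie case; bystander. Sizes in mm; origin at the centre of its underside.
- mirror: The loose inspection mirror as a whole; origin under its middle, 80 mm from the centre of the glass along -x and 16 mm below it; same axes as mirror_face.
Mind the look-alikes: they are no part of the job. Several things look just like the mirror: the one meant starts nearest to the robot's base.

How it is judged:
By the outcome, as a careful person would: the job done as asked, in the order asked, and still so for the second after the job is handed in, while the arm keeps its last pose, push and grip.
It also fails if it takes over 42 s, if anything falls off the work surface, if the arm or the gripper's body presses on something with over 40 N, if the wrist force passes 120 N, or if a joint passes its speed limit or range.

## Working session

There is one attempt and no reset: what is moved stays moved. The work goes in short steps, each a Python script; the robot and the scene stay as the last script left them, time stands still between calls to the robot, and variables do not carry over. Pictures are saved under pics/ and viewed, and the job is handed in when it is done.

```bash
ls; mkdir -p pics; cat > /dev/null; python3 - <<'E'
from cell import *
import cv2, numpy as np
s=read_state(); print(s['time'],s['ee_pos'],s['ee_rot'],s['gripper_width'],finger_overhang)
for n in ("scene","top","wrist"):
    c=capture(n); cv2.imwrite(f"pics/{n}0.png",c["frame"][:,:,::-1]); print(n,c["fx"],c["cx"],c["cy"]); print(np.round(c["cam_to_world"],3))
E
```

```text
pics
0.0 [ 181.81008934 -623.29014872  242.47898645] [-0.56516329  0.42499067 -0.42351471  0.56622317] 1.0020557761739013 25.0
scene 399.41556218814014 272.0511191805705 213.617723986982
[[ 3.750000e-01  7.690000e-01 -5.180000e-01  1.151934e+03]
 [ 9.270000e-01 -3.120000e-01  2.090000e-01 -3.100210e+02]
 [-1.000000e-03 -5.580000e-01 -8.300000e-01  1.094343e+03]
 [ 0.000000e+00  0.000000e+00  0.000000e+00  1.000000e+00]]
top 546.8827453039022 284.81734192620587 209.6200112889378
[[ 1.000000e-03 -9.870000e-01  1.590000e-01  2.905980e+02]
 [-1.000000e+00 -4.000000e-03 -1.500000e-02 -5.412100e+01]
 [ 1.600000e-02 -1.590000e-01 -9.870000e-01  1.993926e+03]
 [ 0.000000e+00  0.000000e+00  0.000000e+00  1.000000e+00]]
wrist 372.06879828963906 280.4487581389679 212.8124102415127
[[ 2.80000e-01 -9.31000e-01 -2.33000e-01  2.46469e+02]
 [-9.60000e-01 -2.72000e-01 -6.70000e-02 -6.05288e+02]
 [-1.00000e-03  2.42000e-01 -9.70000e-01  3.82984e+02]
 [ 0.00000e+00  0.00000e+00  0.00000e+00  1.00000e+00]]
```

View pics/scene0.png

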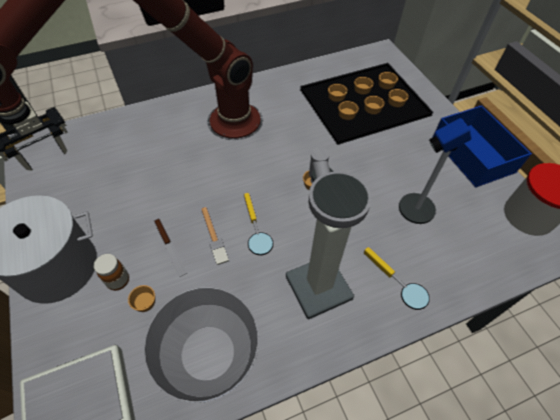

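View pics/top0.png

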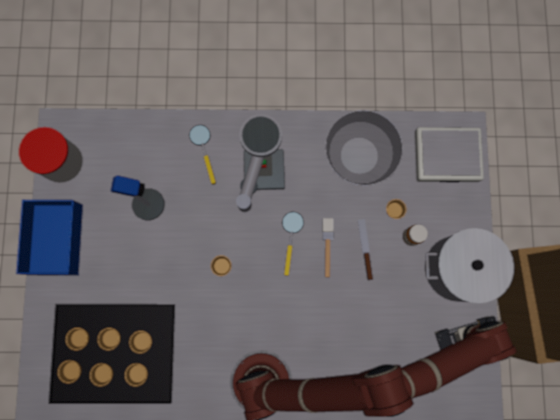

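View pics/wrist0.png

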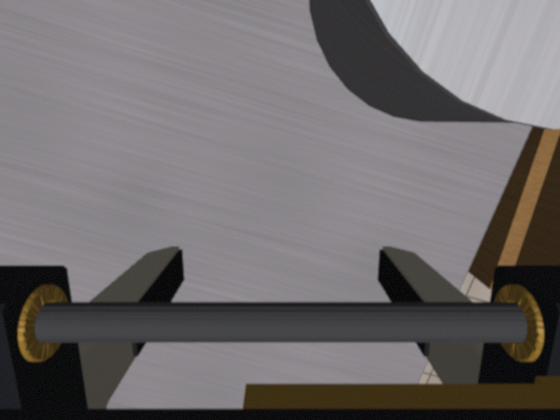

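The scene shows two mirrors: A in the top view has glass at (292,222) and handle at (288,260), and B has glass at (200,135) and handle at (210,170). The base is near (262,380), so A is the nearest. I'll measure these and enlarge the crops.

```bash
cat > h.py <<'E'
from cell import *
import cv2, numpy as np
def ray(c,u,v):
    T=np.array(c["cam_to_world"]); d=T[:3,:3]@np.array([(u-c["cx"])/c["fx"],(v-c["cy"])/c["fy"],1.]); return T[:3,3],d/np.linalg.norm(d)
def onz(c,u,v,z):
    o,d=ray(c,u,v); return o+d*(z-o[2])/d[2]
def proj(c,p):
    T=np.array(c["cam_to_world"]); q=T[:3,:3].T@(np.array(p)-T[:3,3]); return c["fx"]*q[0]/q[2]+c["cx"],c["fy"]*q[1]/q[2]+c["cy"]
def tri(c1,p1,c2,p2):
    o,d=ray(c1,*p1); q,e=ray(c2,*p2)
    st=np.linalg.lstsq(np.stack([d,-e],1),q-o,rcond=None)[0]
    a=o+d*st[0]; b=q+e*st[1]; return (a+b)/2,np.linalg.norm(a-b)
def blobs(c,lo,hi,amin=20):
    hsv=cv2.cvtColor(c["frame"],cv2.COLOR_RGB2HSV); m=cv2.inRange(hsv,np.array(lo),np.array(hi))
    n,l,s,ce=cv2.connectedComponentsWithStats(m); out=[]
    for i in range(1,n):
        if s[i,4]>=amin:
            ys,xs=np.nonzero(l==i); r=cv2.minAreaRect(np.stack([xs,ys],1).astype(np.float32)); out.append((s[i,4],ce[i],r))
    return out,m
E
python3 - <<'E'
from h import *
t=capture("top"); s=capture("scene")
for n,c in(("top",t),("scene",s)):
    for nm,lo,hi,z in (("yellow",(22,150,120),(32,255,255),14),("pale",(90,40,150),(110,140,255),16),("blue",(108,150,40),(125,255,255),0),("red",(0,180,90),(5,255,255),0),("red2",(172,180,60),(180,255,255),0)):
        for b in blobs(c,lo,hi,12)[0]: print(n,nm,b[0],np.round(b[1],1),np.round(b[2][1],1),round(b[2][2]),"->",np.round(onz(c,*b[1],z)))
a=t["frame"][100:290,90:360]; b=s["frame"][100:320,190:490]
cv2.imwrite("pics/tz.png",cv2.resize(a,None,fx=2.9,fy=2.9,interpolation=cv2.INTER_CUBIC)[:,:,::-1])
cv2.imwrite("pics/sz.png",cv2.resize(b,None,fx=2.6,fy=2.6,interpolation=cv2.INTER_CUBIC)[:,:,::-1])
E
```

```text
top yellow 101 [209.4 169.5] [27.9  3.7] 74 -> [759. 195.  14.]
top yellow 104 [287.7 260. ] [ 3.5 28.4] 7 -> [425. -95.  14.]
top pale 238 [199.3 134.6] [16.5 17. ] 63 -> [893. 236.  16.]
top pale 192 [292.6 220.9] [18. 17.] 90 -> [ 568. -113.   16.]
top blue 408 [125.6 185.7] [27.  15.5] 13 -> [700. 505.   0.]
top blue 4323 [ 49.5 237.3] [59.8 75.1] 4 -> [507. 772.   0.]
top red 1697 [ 43.1 150.2] [45.6 45.6] 27 -> [833. 818.   0.]
scene yellow 135 [249.6 206.4] [27.2  5. ] 74 -> [423. -96.  14.]
scene yellow 176 [379.4 260.7] [36.8  4.9] 43 -> [758. 198.  14.]
scene pale 365 [260.1 243. ] [20.5 21.2] 45 -> [ 566. -114.   16.]
scene pale 472 [415.1 295.6] [25. 23.] 0 -> [894. 234.  16.]
scene blue 4556 [480.8 145.3] [90.1 62. ] 44 -> [476. 802.   0.]
scene red 1019 [546.2 181.3] [42. 30.] 90 -> [702. 903.   0.]
```

View pics/tz.png

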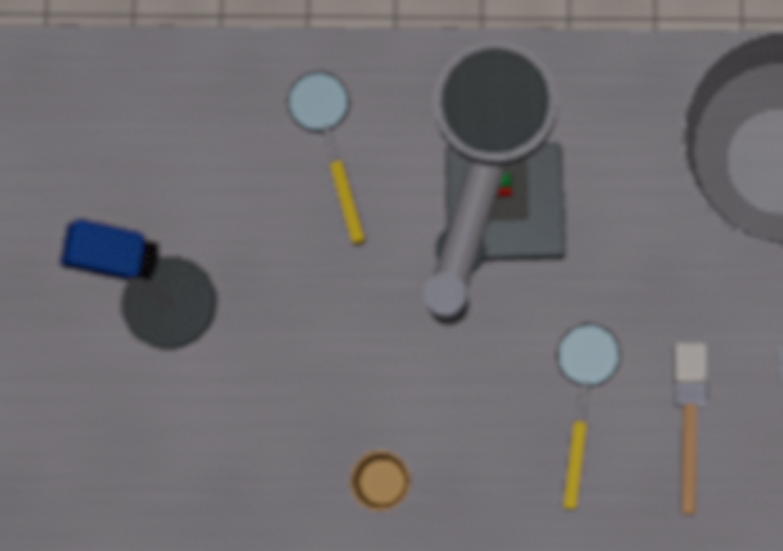

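View pics/sz.png

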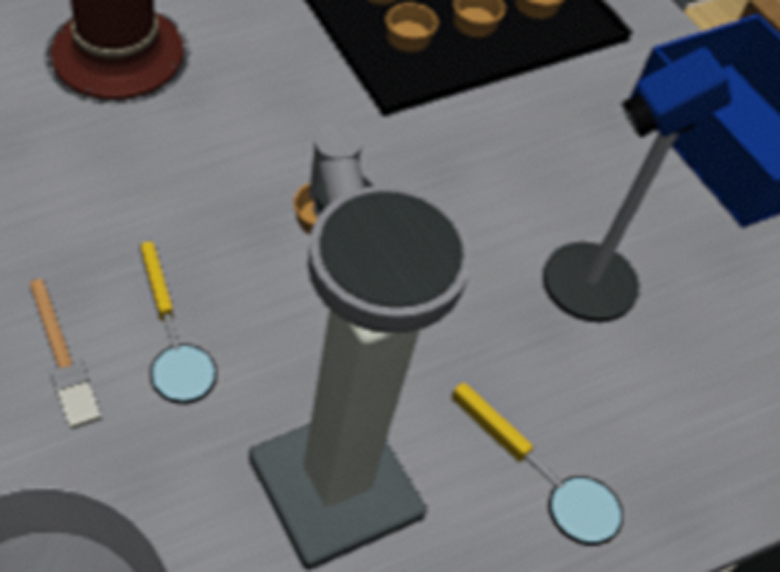

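```bash
python3 - <<'E'
from h import *
t=capture("top"); s=capture("scene")
# foot disc: dark ellipse masks
for n,c,(x0,y0,x1,y1) in (("top",t,(128,184,170,225)),("scene",s,(396,190,440,225))):
    g=cv2.cvtColor(c["frame"],cv2.COLOR_RGB2GRAY)[y0:y1,x0:x1]; m=(g<75).astype(np.uint8)
    k,l,st,ce=cv2.connectedComponentsWithStats(m); i=1+np.argmax(st[1:,4])
    ct=max(cv2.findContours((l==i).astype(np.uint8),0,1)[0],key=cv2.contourArea); h=cv2.convexHull(ct)
    e=cv2.fitEllipse(h); ctr=np.array(e[0])+[x0,y0]; print(n,"foot",ctr,e[1],st[i],onz(c,*ctr,8))
noz=(90+445/2.9,100+294/2.9)
for z in (260,350,370,380): print(z,np.round(onz(t,*noz,z),1))
print("tri noz",tri(t,noz,s,(190+338/2.6,100+146/2.6)))
print("hop",tri(t,(90+494/2.9,100+103/2.9),s,(190+389/2.6,100+258/2.6)))
# lens front
print("lens",tri(t,(90+150/2.9,100+260/2.9),s,(190+638/2.6,100+114/2.6)))
# depositor foot corners z=30 in top
for u,v in((444,258),(565,258),(563,143)): print("dfoot",onz(t,90+u/2.9,100+v/2.9,30)[:2])
for u,v in((251,457),(310,553),(425,508)): print("dfoot s",onz(s,190+u/2.6,100+v/2.6,30)[:2])
for nm,c,x0,y0,x1,y1,f in (("nt",t,225,170,290,220,11),("nsc",s,290,140,370,230,6.6),("ct",t,100,165,175,225,10),("csc",s,390,110,500,230,5)):
    cv2.imwrite(f"pics/{nm}.png",cv2.resize(c["frame"][y0:y1,x0:x1],None,fx=f,fy=f,interpolation=cv2.INTER_CUBIC)[:,:,::-1])
E
```

```text
top foot [145.04439926 200.43051147] (31.633983612060547, 42.43631362915039) [  0   0  37  36 951] [643.0749843  429.02595831   8.        ]
scene foot [417.86742783 206.4213028 ] (34.71321105957031, 37.0212516784668) [  3   0  36  34 893] [628.64400254 422.19608819   8.        ]
260 [596.5  52.4 260. ]
350 [580.7  46.8 350. ]
370 [577.1  45.6 370. ]
380 [575.4  45.  380. ]
tri noz (array([579.3291653 ,  46.95355713, 359.39715499]), np.float64(1.5057608997154626))
hop (array([761.84312269,  -5.54973441, 439.53004042]), np.float64(0.2791544275748386))
lens (array([623.20587651, 366.9688517 , 319.33302216]), np.float64(4.659664767381148))
dfoot [683.20332362  68.37099989]
dfoot [683.88275727 -84.18210657]
dfoot [833.55077469 -81.42744294]
dfoot s [705.07752094 -85.06399762]
dfoot s [830.48327923 -70.85048641]
dfoot s [831.5515477   66.20560118]
```

View pics/nt.png

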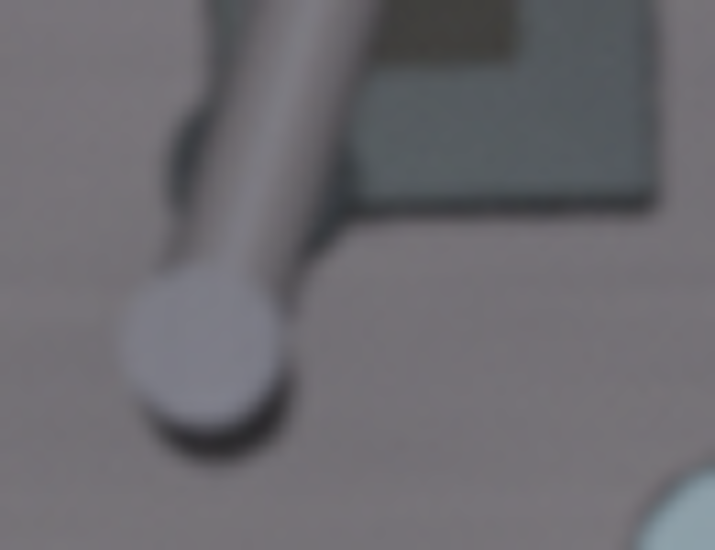

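View pics/nsc.png

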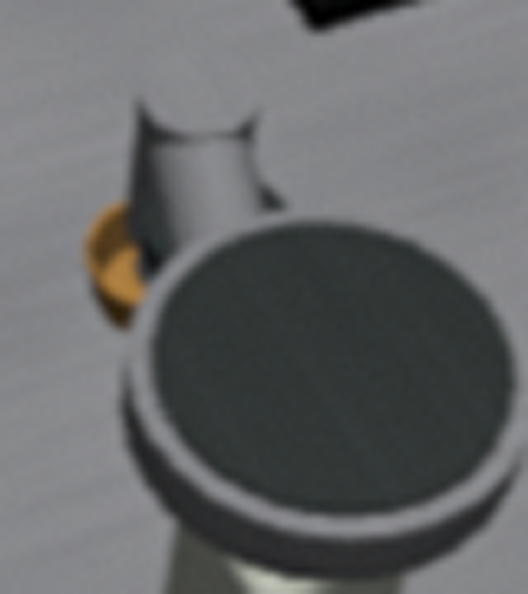

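View pics/ct.png

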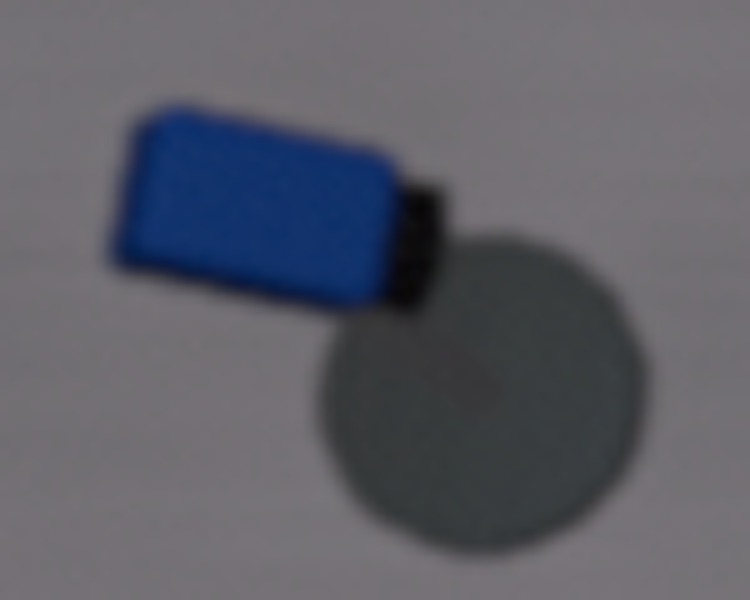

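View pics/csc.png

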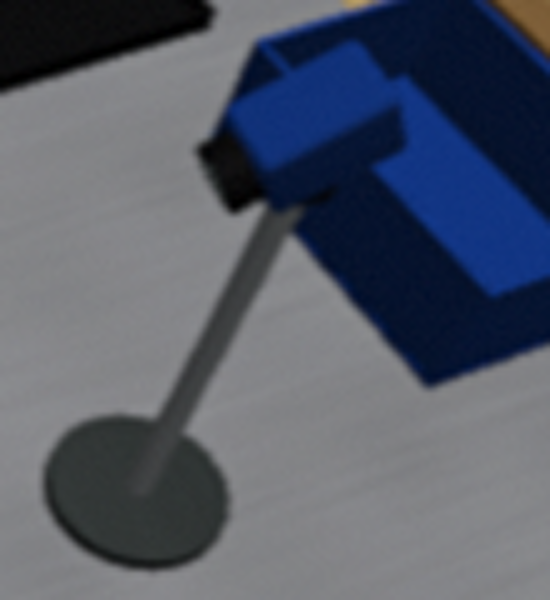

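```bash
cat >> h.py <<'E'
from scipy.spatial.transform import Rotation as R
def unit(v): v=np.array(v,float); return v/np.linalg.norm(v)
def grasp(xm,zm,hc,lean,sgn,along=0,up=0):
    "tool pose for grip at handle centre hc + along*xm + up*zm"
    ym=np.cross(zm,xm); a=-zm*np.cos(lean)+xm*np.sin(lean); tx=sgn*ym
    M=np.stack([tx,a,np.cross(tx,a)],1); g=hc+along*xm+up*zm
    return g-6*a, R.from_matrix(M).as_quat()
E
python3 - <<'E'
from h import *
t=capture("top"); s=capture("scene")
ft=onz(t,148.3,204.4,10); fs=onz(s,417.2,208.2,10); print("foot",ft,fs)
for z in (365,369,372): print("noz",z,onz(t,243.4,201.4,z),onz(s,319.8,153.2,z))
print(tri(t,(243.4,201.4),s,(319.8,153.2)))
# lens front centre: scene lens face approx (219,180)/5+(390,110)
lf=(390+217/5,110+180/5)
print("lens scene ray z=315",onz(s,*lf,315)); print("lens top", onz(t,100+44,165+24.7,315))
print("col top? dfoot centre", (683.5+833)/2,(68.4-84)/2)
E
```

```text
foot [627.99048412 416.03154781  10.        ] [634.87344045 414.76694728  10.        ]
noz 365 [577.95589626  46.06618896 365.        ] [575.02572878  48.72447378 365.        ]
noz 369 [577.25025746  45.82016845 369.        ] [578.18971625  46.75697451 369.        ]
noz 372 [576.72102835  45.63565306 372.        ] [580.56270686  45.28135006 372.        ]
(array([577.60127836,  46.41261864, 368.49110499]), np.float64(1.227782699685788))
lens scene ray z=315 [625.6487973 363.7409394 315.       ]
lens top [622.52363543 359.00003274 315.        ]
col top? dfoot centre 758.25 -7.799999999999997
```

Measured: dot axis (577.6, 46.3), with two-view gap 1.2 mm. The camera pole is 373 mm away (375 expected) and the lens 318 mm (320 expected), both at the same bearing. Mirror A's glass-to-handle distance is 144 mm (140 expected). Next I'll search the IK for the pick and hold poses.

```bash
cat >> h.py <<'E'
dot=np.array([577.6,46.3,260.]); cam=unit([.145,.9894,0])
M0=np.array([577.6,46.3,130.]); nrm=np.cos(np.pi/6)*np.array([0,0,1.])+np.sin(np.pi/6)*cam
G=np.array([567,-113.5,16.]); H=np.array([424,-95.5,14.]); xm0=unit([*(G-H)[:2],0]); mid=(G+H)/2
H0=np.array([*(mid-70*xm0)[:2],14.]); Z=np.array([0,0,1.])
def hold(az): # x_m: projection to plane of azimuth direction rotated az from world x
    v=np.array([np.cos(az),np.sin(az),0]); xm=unit(v-nrm*(v@nrm)); return xm,M0-140*xm-2*nrm
E
python3 - <<'E'
from h import *
print(H0,xm0)
for al in (0,20):
  for lean in np.radians([-30,-15,0,15]):
    for sg in (1,-1):
      p,q=grasp(xm0,Z,H0,lean,sg,al,9); p2=p+[0,0,120]
      j=solve_ik(p,q); j2=solve_ik(p2,q)
      r=[]
      for az in range(-60,75,15):
        xm,hc=hold(np.radians(az)); jj=solve_ik(*grasp(xm,nrm,hc,lean,sg,al,9)); r.append(az if jj is not None else None)
      print(al,round(np.degrees(lean)),sg,None if j is None else np.round(j,2),j2 is not None,r)
E
```

```text
[426.04804632 -95.75779604  14.        ] [ 0.99217077 -0.12488863  0.        ]
0 -30 1 [ 0.55  0.96 -0.66  1.8   0.5   1.14  1.07] True [-60, -45, -30, -15, 0, 15, 30, 45, 60]
0 -30 -1 [ 0.12  0.86  0.07  1.81 -0.03  0.99 -1.5 ] True [-60, -45, -30, -15, 0, 15, 30, 45, 60]
0 -15 1 [ 0.54  0.83 -0.59  2.    0.59  0.79  1.  ] True [-60, -45, -30, -15, 0, 15, 30, 45, 60]
0 -15 -1 [ 0.13  0.75  0.05  2.01 -0.04  0.64 -1.49] True [-60, -45, -30, -15, 0, 15, 30, 45, 60]
0 0 1 [ 0.43  0.71 -0.38  2.21  0.77  0.36  0.84] True [-60, -45, -30, -15, 0, 15, 30, 45, 60]
0 0 -1 [ 0.14  0.68  0.05  2.22 -0.13  0.25 -1.4 ] True [-60, -45, -30, -15, 0, 15, 30, 45, 60]
0 15 1 None True [-60, -45, -30, -15, 0, 15, 30, 45, 60]
0 15 -1 None True [-60, -45, -30, -15, 0, 15, 30, 45, 60]
20 -30 1 [ 0.54  0.98 -0.66  1.74  0.5   1.18  1.08] True [-60, -45, -30, -15, 0, 15, 30, 45, 60]
20 -30 -1 [ 0.12  0.88  0.07  1.75 -0.03  1.03 -1.5 ] True [-60, -45, -30, -15, 0, 15, 30, 45, 60]
20 -15 1 [ 0.54  0.85 -0.61  1.94  0.59  0.83  1.01] True [-60, -45, -30, -15, 0, 15, 30, 45, 60]
20 -15 -1 [ 0.13  0.77  0.05  1.96 -0.04  0.68 -1.49] True [-60, -45, -30, -15, 0, 15, 30, 45, 60]
20 0 1 [ 0.47  0.73 -0.45  2.15  0.79  0.42  0.83] True [-60, -45, -30, -15, 0, 15, 30, 45, 60]
20 0 -1 [ 0.13  0.69  0.05  2.16 -0.12  0.29 -1.41] True [-60, -45, -30, -15, 0, 15, 30, 45, 60]
20 15 1 [ 0.87  1.   -1.15  2.35  1.73  0.89 -0.06] True [-60, -45, -30, -15, 0, 15, 30, 45, 60]
20 15 -1 [ 0.32  0.69 -0.2   2.37  2.54  0.2   2.23] True [-60, -45, -30, -15, 0, 15, 30, 45, 60]
```

```bash
cat >> h.py <<'E'
LEAN=np.radians(-10); SG=-1; AL=15; UP=9
E
python3 - <<'E'
from h import *
p,q=grasp(xm0,Z,H0,LEAN,SG,AL,UP)
move_ptp(p+[0,0,170],q)
s=read_state(); print(s['time'],s['ee_pos'],p, np.round(s['joint_pos'],2))
w=capture("wrist"); cv2.imwrite("pics/w1.png",w["frame"][:,:,::-1])
for nm,lo,hi,z in (("yellow",(22,150,120),(32,255,255),28),("pale",(90,40,150),(110,140,255),16)):
    for b in blobs(w,lo,hi,100)[0]: print(nm,b[0],np.round(b[1],1),b[2],np.round(onz(w,*b[1],z),1))
E
```

```text
2.5583 [442.04289043 -98.82676376 198.99721681] [441.9643397  -97.76124556  28.90884652] [ 0.18  0.45 -0.02  1.9   0.02  0.96 -1.55]
yellow 2330 [276.8 177.8] ((276.0, 179.0), (120.0, 20.0), 90.0) [433.  -95.3  28. ]
pale 4055 [275.5  21.4] ((275.0, 25.5), (51.0, 100.0), 90.0) [ 549.8 -109.6   16. ]
```

View pics/w1.png

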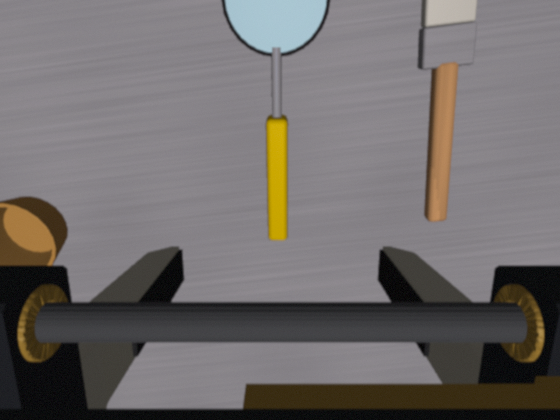

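The handle spans pixels (277,117) to (278,238) in the wrist view and is parallel to the jaws. The brush handle at (440,140) and case at (30,235) are clear of the fingers. I'll descend, check, then grip.

```bash
python3 - <<'E'
from h import *
w=capture("wrist")
a=onz(w,277,117,26); b=onz(w,278,238,24); print(a,b,(a+b)/2,np.linalg.norm(a-b), unit(a-b), xm0)
p,q=grasp(xm0,Z,H0,LEAN,SG,AL,UP)
servo_line(p+[0,0,2],q,feed=120)
s=read_state(); print(s['time'],s['ee_pos'],p,s['ft_force'])
w=capture("wrist"); cv2.imwrite("pics/w2.png",w["frame"][:,:,::-1])
E
```

```text
[ 482.33625537 -101.91660983   26.        ] [374.13245469 -88.59465131  24.        ] [428.23435503 -95.25563057  25.        ] 109.03915379205871 [ 0.99233896 -0.12217592  0.01834204] [ 0.99217077 -0.12488863  0.        ]
4.2083 [442.41222718 -97.833099    31.41622642] [441.9643397  -97.76124556  28.90884652] [-0.14505999  0.43765767  0.10802789]
```

View pics/w2.png

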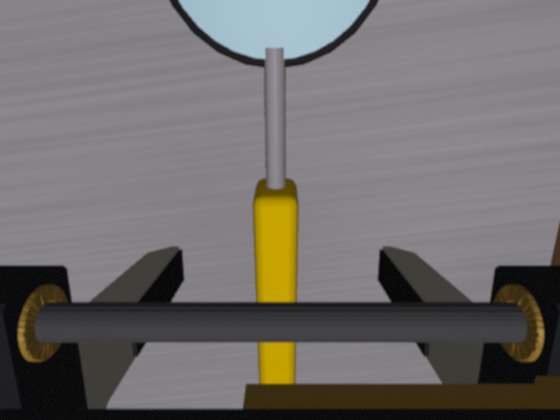

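The handle is centred between the open pads, with its front edge at (276,190). Its measured length is 109 mm. I'll grip and lift.

```bash
python3 - <<'E'
from h import *
clamp(40); s=read_state(); print(s['time'],s['gripper_width'],s['ee_pos'],s['ee_rot'],s['ft_force'])
np.save("grip.npy",np.r_[s['ee_pos'],s['ee_rot']])
servo_line(np.array(s['ee_pos'])+[0,0,130],None,feed=150)
s=read_state(); print(s['time'],s['gripper_width'],s['ee_pos'],s['ft_force'])
w=capture("wrist"); cv2.imwrite("pics/w3.png",w["frame"][:,:,::-1])
t=capture("top"); sc=capture("scene")
P=[]
for nm,lo,hi in (("yellow",(22,150,120),(32,255,255)),("pale",(90,40,150),(110,140,255))):
    for n,c in (("top",t),("scene",sc)):
        for b in blobs(c,lo,hi,30)[0]: print(nm,n,b[0],np.round(b[1],1),np.round(onz(c,*b[1],146)))
E
```

```text
5.4083 0.1915767714764387 [442.00105327 -97.59330386  30.92684067] [-0.5066972   0.57450338 -0.48199433  0.42530611] [0.06159821 0.73418494 0.33532041]
6.425 0.1925518546853175 [441.29832353 -97.5396267  160.3000256 ] [ 0.30339952 -0.20252856 -1.42105029]
yellow top 101 [209.4 169.5] [728. 179. 146.]
yellow scene 75 [249.4 188.7] [ 451. -101.  146.]
yellow scene 177 [379.4 260.7] [806. 136. 146.]
pale top 255 [199.4 134.5] [853. 216. 146.]
pale top 50 [295.4 209.8] [ 588. -119.  146.]
pale scene 434 [258.4 220.2] [ 566. -116.  146.]
pale scene 475 [415.2 295.6] [925. 169. 146.]
```

View pics/w3.png

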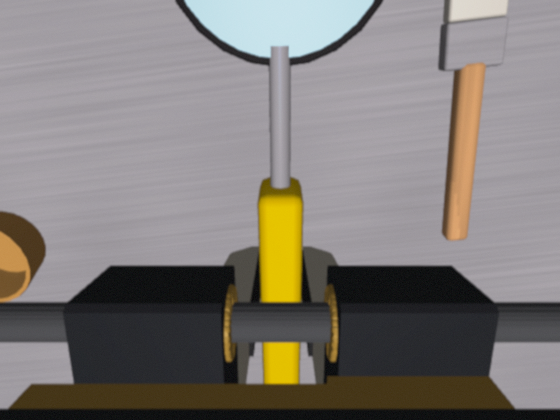

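The mirror is held with its pitch unchanged: the disc's lower edge is at row 65 as before, and the jaw opening is 17.9 mm. Next I'll compute the in-hand transform and move to the hold pose.

```bash
cat >> h.py <<'E'
def Tm(p,Rm): T=np.eye(4); T[:3,:3]=Rm; T[:3,3]=p; return T
def inhand():
    g=np.load("grip.npy"); Rt=R.from_quat(g[3:]).as_matrix(); tx=Rt[:,0]*SG
    ym=unit([tx[0],tx[1],0]); xm=np.cross(ym,Z)
    c=g[:3]+6*Rt[:,1]; along=(np.array([567,-113.5,0])-c)@xm
    Gc=c+along*xm; Gc[2]=16
    return np.linalg.inv(Tm(g[:3],Rt))@Tm(Gc,np.stack([xm,ym,Z],1)),Gc,tx,along
def goal(az=-8.3,M=M0,n=nrm):
    v=np.array([np.cos(np.radians(az)),np.sin(np.radians(az)),0]); xm=unit(v-n*(v@n))
    T=Tm(M,np.stack([xm,np.cross(n,xm),n],1))@np.linalg.inv(inhand()[0]); return T[:3,3],R.from_matrix(T[:3,:3]).as_quat()
E
python3 - <<'E'
from h import *
T,Gc,tx,al=inhand(); print(Gc,tx,al)
p,q=goal(); print(p,q,solve_ik(p,q))
servo_line(p+[-25,-20,10],q,feed=120)
servo_line(p,q,feed=40); sleep(.3)
s=read_state(); A=Tm(s['ee_pos'],R.from_quat(s['ee_rot']).as_matrix())@T
print(s['time'],"glass",A[:3,3],"n",A[:3,2],"want",M0,nrm,s['ft_force'],s['gripper_width'])
for n in ("wrist","top","scene"):
    c=capture(n); cv2.imwrite(f"pics/{n}5.png",c["frame"][:,:,::-1])
    print(n,"pred px",proj(c,A[:3,3]),[(b[0],np.round(b[1],1)) for b in blobs(c,(90,40,130),(110,140,255),30)[0]])
E
```

```text
[ 567.02379704 -113.31072516   16.        ] [1.24745330e-01 9.92188767e-01 2.29239365e-04] 127.04839450582384
[453.99802883  71.89367117 142.96345178] [ 0.60982082 -0.45103872  0.59923322 -0.25612924] [-0.5238768   0.66903423  0.17166081  1.83076891  0.27764995  1.09029608
 -2.31280869]
9.2667 glass [577.5377571   46.18639343 130.10107169] n [0.07252143 0.49471686 0.86602302] want [577.6  46.3 130. ] [0.07250227 0.49471549 0.8660254 ] [ 0.24581849 -1.51238718 -1.16818755] 0.18872905761001002
wrist pred px (np.float64(280.45146172591444), np.float64(-77.73574888946868)) [(np.int32(7548), array([278.4,  22.5]))]
top pred px (np.float64(247.40039635182646), np.float64(213.38275297881313)) [(np.int32(288), array([199.3, 134.4])), (np.int32(200), array([248. , 215.9]))]
scene pred px (np.float64(311.5414768359139), np.float64(208.79512357729163)) [(np.int32(133), array([306.4, 208.7])), (np.int32(492), array([415.1, 295.6]))]
```

```bash
ls pics
```

```text
csc.png
ct.png
nsc.png
nt.png
scene0.png
scene5.png
sz.png
top0.png
top5.png
tz.png
w1.png
w2.png
w3.png
wrist0.png
wrist5.png
```

```bash
python3 - <<'E'
import cv2,numpy as np
w=cv2.imread("pics/wrist5.png"); t=cv2.imread("pics/top5.png")[160:280,200:330]; s=cv2.imread("pics/scene5.png")[130:260,200:380]
t=cv2.resize(t,(400,369),interpolation=2); s=cv2.resize(s,(400,289),interpolation=2)
cv2.imwrite("pics/m5.png",np.vstack([np.hstack([t[:289],s]), cv2.resize(w,(400,300)).repeat(1,0) if 0 else np.hstack([cv2.resize(w,(400,300)),np.zeros((300,400,3),np.uint8)])]))
E
```

```text
(no output)
```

View pics/m5.png

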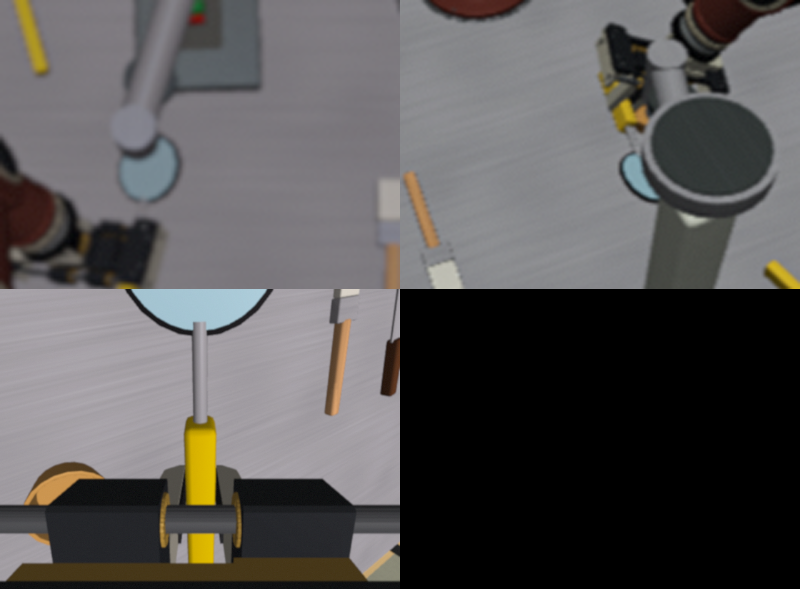

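```bash
python3 - <<'E'
from h import *
T=inhand()[0]; s=read_state(); A=Tm(s['ee_pos'],R.from_quat(s['ee_rot']).as_matrix())@T
th=np.linspace(0,2*np.pi,60)
ims=[]
for n,(x0,y0,x1,y1),f in (("top",(225,185,275,245),8),("scene",(280,140,350,240),5)):
    c=capture(n); im=cv2.resize(c["frame"][y0:y1,x0:x1],None,fx=f,fy=f,interpolation=cv2.INTER_CUBIC)[:,:,::-1].copy()
    def dr(pts,col):
        q=np.array([proj(c,p) for p in pts]); q=((q+.5-[x0,y0])*f-.5); cv2.polylines(im,[q.round().astype(np.int32)],True,col,1)
    dr([A[:3,3]+A[:3,:3]@[40*np.cos(a),40*np.sin(a),0] for a in th],(0,0,255))
    for z,col in((260,(0,255,255)),(369,(0,255,0))): dr([[dot[0]+22*np.cos(a),dot[1]+22*np.sin(a),z] for a in th],col)
    ims.append(im); 
h=max(i.shape[0] for i in ims)
cv2.imwrite("pics/ov.png",np.hstack([cv2.copyMakeBorder(i,0,h-i.shape[0],0,5,cv2.BORDER_CONSTANT) for i in ims]))
E
```

```text
(no output)
```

View pics/ov.png

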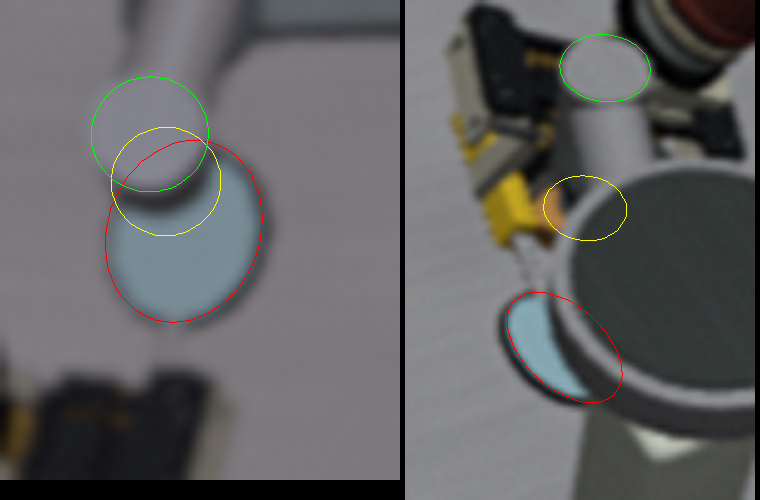

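The overlay agrees with prediction. In the top view the glass edge is at left 109, bottom 318, right 258, against a predicted 109, 317, 257. In the scene view the left edge is at 509 against 510. The plug's lower edge is also where the dot axis predicts, at row 212 against 211. I'll do a final steadiness check, then hand in.

```bash
python3 - <<'E'
from h import *
T=inhand()[0]
for i in range(2):
    s=read_state(); A=Tm(s['ee_pos'],R.from_quat(s['ee_rot']).as_matrix())@T; n=A[:3,2]
    L=np.array([M0[0],M0[1],315])+320*cam; d=unit(dot-A[:3,3]); r=2*n*(n@d)-d
    print(s['time'],A[:3,3].round(2),"reflection miss deg",np.degrees(np.arccos(r@unit(L-A[:3,3]))).round(2),np.abs(s['qd']).max().round(4),s['gripper_width'])
    sleep(.6)
t=capture("top"); a=cv2.imread("pics/top0.png")[:,:,::-1]; df=np.abs(t["frame"].astype(int)-a).max(2)
for nm,(x0,y0,x1,y1) in dict(brush=(315,210,340,285),knife=(355,215,378,285),jar=(405,222,432,247),case=(385,200,407,220),camera=(105,170,170,225)).items(): print(nm,(df[y0:y1,x0:x1]>40).sum())
sign_off()
E
```

```text
9.5167 [577.59  46.29 130.  ] reflection miss deg 0.03 0.0021 0.18823781732552192
10.1167 [577.61  46.3  130.  ] reflection miss deg 0.03 0.0024 0.19166798019426243
brush 0
knife 0
jar 0
case 0
camera 0
the job is handed in; nothing more can be done
```

The job is handed in, with the arm still holding the mirror under the nozzle at the required angle. I used the mirror nearest the base, gripped across the width of its yellow handle at 40 N. The glass is 130 mm straight below the dot and tilted 30° toward the camera. Hand-in was just after 10.1 s on the robot's clock, against the 42 s limit.

**Alignment:** going by the arm's pose and how the mirror sits in the gripper, the glass centre is at (577.6, 46.3, 130). The computed reflection misses the lens by 0.03°. That figure assumes my measured dot and lens positions, which are good to about 2 mm, so the true miss could be around 1–2°. I could not check the reflection directly because no camera shows the inspection camera's own view.

**Camera checks:** the projected glass outline matched the top and scene pictures to within about 1 mm. My camera-pole and lens distances came out about 2 mm short of the given values (373 against 375, and 318 against 320). I left this uncorrected.

**Steadiness and surroundings:** the mirror stayed still between two readings 0.6 s apart. The brush, knife, jar, one pie case and the inspection camera show no change in the top view. I did not run that comparison on the second pie case (the one near the robot) or on the depositor. The wrist force readings I took stayed under 2 N.

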